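# Pull out the sharpening tray and hook it open

## Task

Get the little chest on the polisher's bench ready for sharpening: pull its upper tray (the one with the bar handle) all the way out to its stop, and then swing the upright steel hook on top of the chest forward and down until its claw sits fully home over the steel staple on the tray's front board, so that the tray is locked out. Leave the lower drawer shut and do not disturb the cup, brush, tin and wooden block.

Things in the scene. Friction and masses are not known exactly. Their poses are not given: they have to be found in the camera images.
- chest: Dark-wood chest, 240 x 240 mm, 130 mm tall, fixed. Origin: centre of its underside. Its -x is its front and the way the tray comes out (to the robot), +y its left seen from the robot, z up. Carcass front at x = -120 mm; before it the 15 mm front boards of the upper tray (68 to 124 mm above the bench) and of a plain lower drawer.
- tray (a joint): How far the upper tray is out (m): 0 = shut, 0.120 = at its stop. About 2 N of friction; stays where left; starts 0 to 0.02 open. Inside 200 mm wide, floor 76 mm and side walls 110 mm above the bench; a whetstone (up to 102 mm) lies at its middle and right; below the closed hook it is empty.
- tray_handle (a point): Middle of the tray's steel bar handle: round bar 11 mm thick, 110 mm long, along the chest's y, its axis 35 mm before the tray's front board (29 mm free behind the bar), 100 mm above the bench (30 mm below the chest's top), 25 mm to the right (-y) of the chest's middle line. Moves with the tray; axes as the chest's.
- hook (a joint): Angle of the hook (rad): 0 = level, pointing out of the chest's front, claw fully home over the staple (its end stop); pi/2 = upright; starts at 1.6 to 2.0, leaning back. Stiff hinge (0.09 N m, under 2 N at hook_grip): it stays where left and does not fall by itself. If the tray is over 5 mm short of its stop a tooth lands on the staple and the hook stops near 0.08.
- hook_pivot (a point): Hinge pin of the hook, at the front edge of the chest's top, 158 mm above the bench, at x = -118, y = +75 mm in the chest's frame. The hook turns about the chest's y axis through this point.
- hook_grip (a point): Point to pinch on the hook, a straight steel bar 10 mm wide (chest's y), 12 mm deep, 146 mm long from its pivot: mid-section, 105 mm from the pivot, 41 mm from the end. Claw: two 11 mm teeth, 17 mm gap, underneath, 130 mm from the pivot. At hook angle a it lies 105*cos(a) mm before (-x) and 105*sin(a) mm above the pivot. A bar pinched across its width can turn between the pads.
- catch_pin (a point): Middle of the cross pin of the steel staple (pin 6 mm thick along the chest's y, legs 24 mm apart) that stands on the tray's front board, 148 mm above the bench. Moves with the tray. With the tray at its stop it lies under the claw of the level hook.
- lower_drawer (a joint): How far the lower drawer is out (m): 0 = shut. Leave it shut.
- cup: Blue ceramic cup, 76 mm across, 75 mm tall, standing on the bench left of the chest. Bystander. Origin: centre of its underside.
- brush: Hand brush lying on the bench right of the tray. Bystander.
- tin: Brass-coloured tin with a white lid, 48 mm across, 60 mm tall, standing on the right half of the chest's top. Bystander. Origin: centre of its underside.
- block: Pale wooden block, 90 x 50 x 35 mm, lying on the bench left of the chest. Bystander. Origin: centre of its underside.

How it is judged:
On the way, in this order (a step that is already met when the one before it is completed fails the run):
1. the tray is pulled out to its stop (within 5 mm) while the hook is still up (value of joint tray above 0.115 m and value of joint hook above 0.5 rad), for 0.2 s.
2. the hook is swung down until its claw is home over the staple (value of joint hook below 0.04 rad and value of joint tray above 0.111 m), for 0.2 s.
At the end, for the whole second after the job is handed in: The tray stands within 9 mm of its stop (joint above 0.111 m), the hook is down within 0.04 rad of level with its claw over the staple, both at rest, and the lower drawer is shut within 10 mm (all of step 2 and value of joint lower_drawer below 0.01 m and velocity of joint tray between -0.01 and 0.01 m/s and velocity of joint hook between -0.05 and 0.05 rad/s); the robot touches nothing.
It fails at once if the lower drawer is pulled open by more than 20 mm (value of joint lower_drawer above 0.02 m).
It fails at once if the cup is moved by more than 30 mm or tipped (distance of cup from where it was at the start of the episode above 0.03 m or angle between cup's own z axis and vertical above 0.5 rad).
It fails at once if the tin is moved by more than 30 mm or tipped (distance of tin from where it was at the start of the episode above 0.03 m or angle between tin's own z axis and vertical above 0.5 rad).
It fails at once if the block is moved by more than 30 mm (distance of block from where it was at the start of the episode above 0.03 m).
It fails at once if the brush is moved by more than 30 mm (distance of brush from where it was at the start of the episode above 0.03 m).
It also fails if it takes over 51 s, if anything falls off the work surface, if the arm or the gripper's body presses on something with over 40 N, if the wrist force passes 120 N, or if a joint passes its speed limit or range.

## Robot

A 6-joint arm with a two-finger parallel gripper is mounted at the origin on the work surface. World frame = base frame: x ahead of the robot, y to its left, z up, the work surface at z = 0. Lengths are in m, angles in rad, forces in N, time in s.
With the tool pointing down it reaches from about 0.325 to 0.9 m from the base axis. Payload 3.5 kg.
Tool frame: the origin (TCP) lies on the centre line of the jaws, within the pads' length; the fingertips stand 8 mm ahead of it and the grasp point (between the pads) lies 11 mm behind it; z points along the fingers, y is the line along which they close (so a half turn about z gives the same grasp; the last joint's range is limited). The gripper opens to 85 mm and grips with 20 to 120 N. Pads are 22 mm wide; open, the fingers measure 114 mm over their backs; the gripper's body (76 mm by 85 mm) begins 54 mm behind the grasp point. The pads swing forward as they close: fully open they stand 13 mm farther back than shut.
Start: joints at [1.149, 0.276, -0.026, 1.268, 0, 1.467], TCP at [0.196, 0.594, 0.239] pointing down, gripper open.
Joint ranges: [-3.12, 3.12], [-0.85, 1.88], [-1.08, 1.24], [-1.95, 2.15], [-1.57, 1.53], [-3.14, 3.14]. Speed limits (rad/s): [2.57, 2.57, 3.14, 3.14, 3.14, 3.14].

## Interface

Orientations are given as a rotation vector (axis times angle).
In Python, from bench import r gives the robot as it stands.
- The arm moves only by the shell command python3 -m inch 'ROWS' [OPENING] [FORCE]. ROWS is JSON, a list of rows, each a list of 4 numbers: the shift along the tool's x, y, z in m, then the turn about the tool's z in degrees. A call has 1 to 10 rows; each row is the pose to reach, as a shift and turn from the pose commanded when the call began, along the tool's axes at that moment; what a row does not reach only later rows make up. A row lasts 1/12 s, in which the tool goes at most 41.7 mm and 7.16 degrees, less where a joint would pass 70% of its speed; a pose out of reach is approached as far as the arm can. A call with a gripper value outside its range is refused whole. OPENING is the opening, from -1 (shut) to 1 (fully open), set as the call begins (- or left out, the last holds). The fingers move at their own pace and stop on an object; FORCE is the grip in N (left out, the last holds). Time passes only in rows, so rows that repeat a pose let the fingers close. It gives the time, the measured TCP pose, the force, the opening and the grip force at its end, in the units of the state.
- r.get_state(): the state, without advancing time (a new reading comes with each control period).
- r.capture(name): name is "scene" or "top" or "wrist"; returns (picture, depth): 480x640x3 uint8, red, green, blue; 480x640 float32, m along the optical axis (not along the pixel's ray), 0 where there is no reading.
- r.camera_model(name): a dict with "mtx" (3x3 intrinsics, pixels), "xyz" and "attitude" of the camera in the world; the wrist camera has in their place "T_tool_cam" (4x4, takes a point from camera to tool coordinates, whose origin is the TCP and whose axes are the flange's). Camera axes: x right, y up, looking along -z (the intrinsics and any distortion apply to the point x, -y, -z); pixel columns grow to the right and rows downward; lengths in m; the calibration is good to about 2 mm. A picture is of the moment at which its call begins: read the wrist's pose just before it. camera_model takes no time and is no camera call.
- r.sign_off(): hands the job in; it is judged then, once.
The state is a dict: "time": time; "q": joint angles; "joint_velocities": joint speeds; "effort": joint torques, N m; "eef_pos": TCP position; "eef_rot": TCP orientation; "ft_force": force on the tool from outside, world axes, zero at the start; "ft_torque": the same for the moment, N m; "grip_width": opening from 0.0 (shut) to 1.0 (fully open); "grasp_force": force on a finger pad.
Only numpy, scipy, OpenCV 4.12 (cv2) and the standard library are available. Lean on these libraries where they do the work, as an engineer would, in place of code of your own. Each camera call takes 0.05 s, during which the arm holds its last target. There are 200 camera calls.

## Working session

There is one attempt and no reset: what is moved stays moved. The work goes in short steps, Python scripts to look and compute and a shell command to move; the robot and the scene stay as the last step left them, time stands still between calls to the robot, and variables do not carry over. Pictures are saved under pics/ and viewed, at most 10 in all, crops included, and the job is handed in when it is done.

```bash
mkdir -p pics; cat > h.py <<'E'
from bench import r
import numpy as np, cv2
from scipy.spatial.transform import Rotation as R
def att(m):
    a=np.array(m["attitude"],float)
    return a if a.shape==(3,3) else R.from_rotvec(a).as_matrix()
def shot(n,f):
    s=r.get_state(); p,d=r.capture(n); cv2.imwrite(f"pics/{f}.png",p[:,:,::-1]); np.savez(f"pics/{f}.npz",d=d,pos=s["eef_pos"],rot=s["eef_rot"]); return s
def px(n,f,u,v,depth=None):
    m=r.camera_model(n);K=np.array(m["mtx"]);z=np.load(f"pics/{f}.npz");d=z["d"]
    D=depth if depth else np.median(d[v-1:v+2,u-1:u+2])
    c=np.array([(u-K[0,2])/K[0,0]*D,-(v-K[1,2])/K[1,1]*D,-D])
    if n=="wrist":
        T=np.array(m["T_tool_cam"]);t=T[:3,:3]@c+T[:3,3]
        return R.from_rotvec(z["rot"]).apply(t)+z["pos"]
    return att(m)@c+np.array(m["xyz"])
E
python3 - <<'E'
from h import *
print(shot("scene","s0")); shot("top","t0")
for n in("scene","top","wrist"):print(r.camera_model(n))
E
```

```text
{'time': 0.0, 'q': array([ 1.14861505e+00,  2.77174642e-01, -2.78737629e-02,  1.26797622e+00,
        3.00616183e-05,  1.46739888e+00]), 'joint_velocities': array([ 0.00105363,  0.00016251, -0.00027143,  0.00135982,  0.00013349,
        0.00013396]), 'effort': array([ 3.60620797e-04, -4.45506978e+01,  2.95204085e+01,  1.63467071e-02,
       -1.38135510e-04, -1.02651978e-06]), 'eef_pos': array([0.19557537, 0.59282769, 0.23813716]), 'eef_rot': array([-0.49853014, -3.10116779,  0.00336711]), 'ft_force': array([-0.88301825, -0.61566586, -0.37607596]), 'ft_torque': array([-0.01837622, -0.00271602,  0.00758646]), 'grasp_force': 0.0, 'grip_width': 0.9971628869272638}
{'mtx': array([[508.98199596,   0.        , 317.82351435],
       [  0.        , 508.98199596, 238.01151451],
       [  0.        ,   0.        ,   1.        ]]), 'xyz': array([ 0.63724416, -0.77224944,  0.80529794]), 'attitude': array([0.82450103, 0.01426182, 0.01915309])}
{'mtx': array([[528.19979717,   0.        , 319.94762854],
       [  0.        , 528.19979717, 247.59097379],
       [  0.        ,   0.        ,   1.        ]]), 'xyz': array([ 0.3775729 , -0.02900043,  1.1550681 ]), 'attitude': array([ 0.16035901, -0.16942618, -1.66844948])}
{'mtx': array([[358.76004101,   0.        , 320.56961415],
       [  0.        , 358.76004101, 238.43458099],
       [  0.        ,   0.        ,   1.        ]]), 'T_tool_cam': array([[ 1.41093530e-04,  9.62476316e-01,  2.71365659e-01,
         6.95193789e-02],
       [ 9.99999393e-01, -4.32348340e-04,  1.01350921e-03,
         5.42639664e-04],
       [ 1.09280310e-03,  2.71365351e-01, -9.62475793e-01,
        -1.33693363e-01],
       [ 0.00000000e+00,  0.00000000e+00,  0.00000000e+00,
         1.00000000e+00]])}
```

View pics/s0.png

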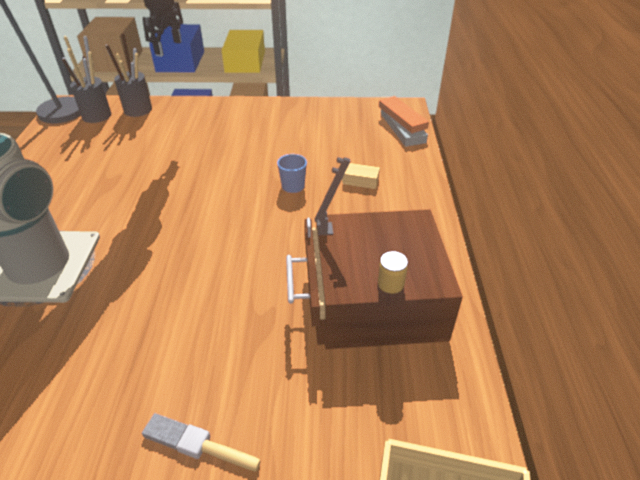

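View pics/t0.png

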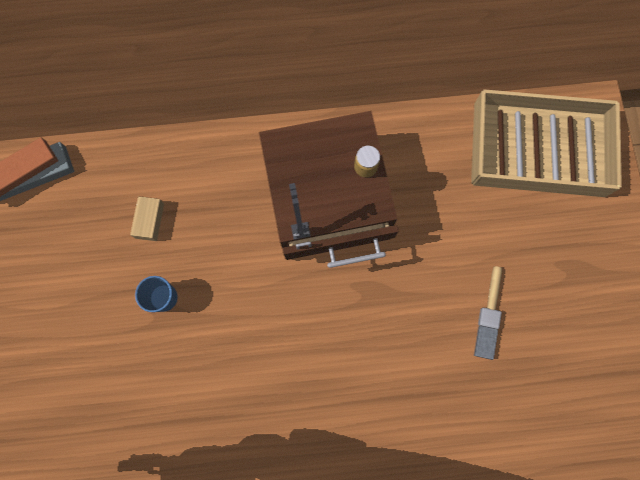

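Top view: chest's top back corners are at (261,132) and (371,112), the handle ends at about (329,264) and (383,256), the hook base at (301,230) with its tip at (293,184), and the tin at (367,160). The brush is well to the right. In the scene view the handle ends are at (290,257) and (292,300), and the hook runs from (324,228) to (344,160).

```bash
cat >> h.py <<'E'
def ray(n,u,v,z,f=None):
    m=r.camera_model(n);K=np.array(m["mtx"]);c=np.array([(u-K[0,2])/K[0,0],-(v-K[1,2])/K[1,1],-1])
    if n=="wrist":
        T=np.array(m["T_tool_cam"]);q=np.load(f"pics/{f}.npz");Rt=R.from_rotvec(q["rot"]).as_matrix()
        o=Rt@T[:3,3]+q["pos"];w=Rt@T[:3,:3]@c
    else: o=np.array(m["xyz"]);w=att(m)@c
    return o+w*(z-o[2])/w[2]
E
python3 - <<'E'
from h import *
np.set_printoptions(precision=4,suppress=True)
for l,n,u,v,z in [("BL","top",261,132,.13),("BR","top",371,112,.13),("hL","top",329,264,.1),("hR","top",383,256,.1),("hLs","scene",290,257,.1),("hRs","scene",292,300,.1),("BRs","scene",457,295,.13),("BLs","scene",432,212,.13),("tin","top",367,156,.19)]:
    print(l,ray(n,u,v,z), px(n,{"top":"t0","scene":"s0"}[n],u,v))
# fit chest top via depth
m=r.camera_model("top");K=m["mtx"];d=np.load("pics/t0.npz")["d"]
v,u=np.mgrid[:480,:640];c=np.stack([(u-K[0,2])/K[0,0]*d,-(v-K[1,2])/K[1,1]*d,-d],-1)
P=c@att(m).T+m["xyz"];M=(abs(P[...,2]-.13)<.006)&(u>230)&(u<420)&(v<280)&(v>90)
Q=P[M];print(M.sum(),np.median(Q[:,2]))
b=cv2.minAreaRect(Q[:,:2].astype(np.float32)*1000);print(b,cv2.boxPoints(b))
H=(P[...,2]>.15)&(u>270)&(u<330)&(v>165)&(v<260);print(H.sum());q=P[H];i=np.argsort(q[:,2]);print(q[i[::max(1,len(i)//14)]])
a=.4*0
E
```

```text
BL [0.8493 0.0504 0.13  ] [0.8498 0.0505 0.1289]
BR [ 0.8697 -0.1825  0.13  ] [ 0.9298 -0.2013  0.0049]
hL [ 0.5627 -0.0614  0.1   ] [ 0.5617 -0.0612  0.1057]
hR [ 0.5677 -0.1723  0.1   ] [ 0.568  -0.1725  0.0985]
hLs [ 0.5629 -0.0655  0.1   ] [ 0.563  -0.0657  0.1002]
hRs [ 0.5734 -0.1751  0.1   ] [ 0.5734 -0.1752  0.1001]
BRs [ 0.8626 -0.184   0.13  ] [ 0.8633 -0.1822  0.1279]
BLs [0.8512 0.041  0.13  ] [ 0.8929  0.1996 -0.0017]
tin [ 0.7504 -0.1545  0.19  ] [ 0.7505 -0.1546  0.1896]
12446 0.1296934970791479
((731.058349609375, -75.67469787597656), (266.4670715332031, 240.65536499023438), 5.466658115386963) [[ 586.9676   31.413 ]
 [ 609.894  -208.1478]
 [ 875.1491 -182.7624]
 [ 852.2227   56.7984]]
434
[[ 0.599  -0.0098  0.1501]
 [ 0.6    -0.0101  0.1545]
 [ 0.6127 -0.0077  0.1608]
 [ 0.6242 -0.0206  0.1654]
 [ 0.6161 -0.0085  0.1713]
 [ 0.6249 -0.0102  0.1909]
 [ 0.6305 -0.0059  0.2083]
 [ 0.6369 -0.0092  0.2256]
 [ 0.6442 -0.0106  0.2394]
 [ 0.6503 -0.0039  0.2711]
 [ 0.6472 -0.0056  0.2747]
 [ 0.6635 -0.0029  0.2924]
 [ 0.6587 -0.0078  0.2948]
 [ 0.6542 -0.0058  0.2983]]
```

```bash
cat >> h.py <<'E'
def go(*ps):
    s=r.get_state();M=R.from_rotvec(s["eef_rot"]).as_matrix();y0=np.degrees(np.arctan2(M[1,0],M[0,0]))
    print("t",round(s["time"],2),"at",np.round(s["eef_pos"],4),"yaw",round(y0,1),"F",np.round(s["ft_force"],1),"w",round(s["grip_width"],3),"gf",round(s["grasp_force"],1),"q6",round(s["q"][5],2),"z",np.round(M[:,2],3))
    for p in ps:
        print(p,"->",np.round(M.T@(np.array(p[:3])-s["eef_pos"]),4),"turn",round((-(p[3]-y0)+180)%360-180,1))
E
python3 -c "
from h import *
go((.5,-.118,.26,-84.5))"
python3 -m inch '[[-0.51,-0.58,-0.02,-70],[-0.51,-0.58,-0.02,-70],[-0.51,-0.58,-0.02,-70],[-0.51,-0.58,-0.02,-70],[-0.51,-0.58,-0.02,-70],[-0.51,-0.58,-0.02,-70],[-0.51,-0.58,-0.02,-70],[-0.51,-0.58,-0.02,-70],[-0.51,-0.58,-0.02,-70],[-0.51,-0.58,-0.02,-70]]' -0.36 30
python3 -c "
from h import *
go((.5,-.118,.26,-84.5))"
```

```text
t 0.1 at [0.1956 0.5929 0.2383] yaw 161.7 F [0.7 0.4 0.6] w 1.0 gf 0.0 q6 1.47 z [-0.001 -0.002 -1.   ]
(0.5, -0.118, 0.26, -84.5) -> [-0.5119 -0.5797 -0.0207] turn -113.8
time: 0.93
eef_pos: [0.3458, 0.2427, 0.249]
eef_rot: [1.259, -2.878, 0.0]
ft_force: [0.6, -0.1, 0.4]
grip_width: 0.318
grasp_force: 0.0
t 0.93 at [0.3458 0.2427 0.249 ] yaw -132.7 F [ 0.6 -0.1  0.4] w 0.318 gf 0.0 q6 -0.37 z [-0. -0. -1.]
(0.5, -0.118, 0.26, -84.5) -> [ 0.1603 -0.358  -0.0109] turn -48.2
```

```bash

python3 -m inch '[[0.16,-0.358,-0.01,-48],[0.16,-0.358,-0.01,-48],[0.16,-0.358,-0.01,-48],[0.16,-0.358,-0.01,-48],[0.16,-0.358,-0.01,-48],[0.16,-0.358,-0.01,-48],[0.16,-0.358,-0.01,-48],[0.16,-0.358,-0.01,-48],[0.16,-0.358,-0.01,-48],[0.16,-0.358,-0.01,-48]]' >/dev/null
python3 -m inch '[[0,0,0,0],[0,0,0,0],[0,0,0,0]]' >/dev/null
python3 -c "
from h import *
go((.53,-.118,.22,-84.5))
shot('wrist','w1')"
```

```text
t 2.02 at [ 0.487  -0.0907  0.258 ] yaw -85.1 F [ 0.  -0.2  0.1] w 0.319 gf 0.0 q6 -1.97 z [-0.002  0.001 -1.   ]
(0.53, -0.118, 0.22, -84.5) -> [ 0.0309 -0.0406  0.0379] turn -0.6
```

View pics/w1.png

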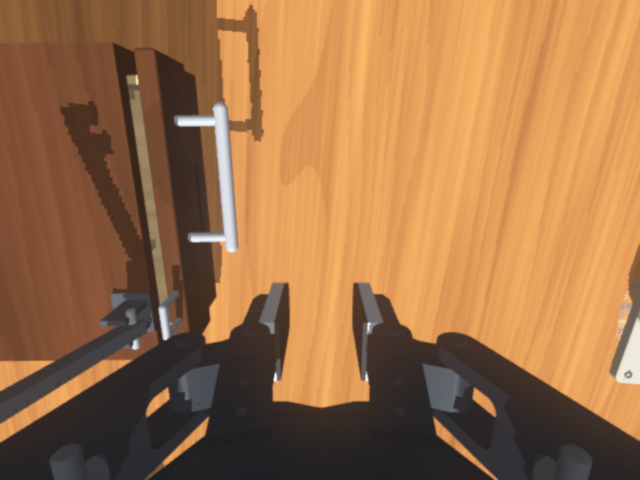

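The wrist view shows the handle bar from (220,107) to (232,247), with the tray slightly open. The staple is at about (170,315) and the hook is at bottom left.

```bash
python3 -c "
from h import *
a,b=ray('wrist',220,109,.103,'w1'),ray('wrist',232,246,.103,'w1');m=(a+b)/2
print(a,b,m,np.degrees(np.arctan2(b[1]-a[1],b[0]-a[0])),np.linalg.norm(a-b))
for u,v in((220,109),(226,180),(232,246)):print(px('wrist','w1',u,v))
go((m[0],m[1],.2,-84.5),(m[0],m[1],.089,-84.5))"
```

```text
[ 0.56963832 -0.17260103  0.103     ] [ 0.55855125 -0.06457781  0.103     ] [ 0.56409479 -0.11858942  0.103     ] 95.86008994972141 0.10859068805722939
[ 0.56926412 -0.17253425  0.10440526]
[ 0.56393337 -0.11962505  0.10469201]
[ 0.55838063 -0.06482251  0.10374876]
t 2.07 at [ 0.4869 -0.0901  0.2581] yaw -85.0 F [-0.3  0.4 -0.3] w 0.322 gf 0.0 q6 -1.97 z [-0.002  0.001 -1.   ]
(np.float64(0.5640947870173254), np.float64(-0.11858942114820636), 0.2, -84.5) -> [ 0.0351 -0.0746  0.0579] turn -0.5
(np.float64(0.5640947870173254), np.float64(-0.11858942114820636), 0.089, -84.5) -> [ 0.0353 -0.0747  0.1689] turn -0.5
```

```bash

python3 -m inch '[[0.035,-0.0375,0.02,0],[0.035,-0.075,0.04,0],[0.035,-0.075,0.065,0],[0.035,-0.075,0.09,0],[0.035,-0.075,0.115,0],[0.035,-0.075,0.115,0],[0.035,-0.075,0.115,0]]' -0.36
python3 -c "
from h import *
go((.5648,-.1187,.09,-84.5))"
```

```text
time: 2.65
eef_pos: [0.5635, -0.1172, 0.1423]
eef_rot: [2.316, -2.12, -0.007]
ft_force: [0.6, 0.1, 0.5]
grip_width: 0.318
grasp_force: 0.0
t 2.65 at [ 0.5635 -0.1172  0.1423] yaw -84.9 F [0.6 0.1 0.5] w 0.318 gf 0.0 q6 -1.98 z [-0.004  0.002 -1.   ]
(0.5648, -0.1187, 0.09, -84.5) -> [ 0.0017 -0.0014  0.0523] turn -0.4
```

Descend, then close.

```bash

python3 -m inch '[[0.001,-0.0015,0.02,0],[0.001,-0.0015,0.04,0],[0.001,-0.0015,0.053,0],[0.001,-0.0015,0.053,0],[0.001,-0.0015,0.053,0]]'
python3 -m inch '[[0,0,0,0],[0,0,0,0],[0,0,0,0],[0,0,0,0],[0,0,0,0],[0,0,0,0]]' -1 40
python3 -c "
from h import *
c=np.cos(np.radians(5.6));s=np.sin(np.radians(5.6));p=r.get_state()['eef_pos']
go(*[(p[0]-d*c,p[1]-d*s,p[2],-84.5) for d in (.1075,.115)])"
```

```text
time: 3.07
eef_pos: [0.568, -0.1199, 0.0926]
eef_rot: [-2.316, 2.122, -0.003]
ft_force: [0.2, -0.1, 0.5]
grip_width: 0.319
grasp_force: 0.0
time: 3.57
eef_pos: [0.568, -0.1202, 0.0928]
eef_rot: [-2.315, 2.122, -0.003]
ft_force: [-1.7, 0.7, 6.9]
grip_width: 0.115
grasp_force: 39.1
t 3.57 at [ 0.568  -0.1202  0.0928] yaw -85.0 F [-1.7  0.7  6.9] w 0.115 gf 39.1 q6 -1.98 z [ 0.003 -0.    -1.   ]
(np.float64(0.4610372589349978), np.float64(-0.13070877556928331), np.float64(0.09281127543256028), -84.5) -> [ 0.0012  0.1075 -0.0003] turn -0.5
(np.float64(0.4535730534351341), np.float64(-0.13144064731747693), np.float64(0.09281127543256028), -84.5) -> [ 0.0012  0.115  -0.0003] turn -0.5
```

```bash

python3 -m inch '[[0,0.01,0,0],[0,0.025,0,0],[0,0.04,0,0],[0,0.055,0,0],[0,0.07,0,0],[0,0.085,0,0],[0.001,0.095,0,0],[0.001,0.1,0,0],[0.001,0.1,0,0]]'
python3 -m inch '[[0,0.003,0,0],[0,0.006,0,0],[0,0.009,0,0],[0,0.011,0,0],[0,0.011,0,0],[0,0.011,0,0]]'
```

```text
time: 4.32
eef_pos: [0.4679, -0.1299, 0.0928]
eef_rot: [-2.314, 2.122, -0.003]
ft_force: [-2.6, 1.4, 9.9]
grip_width: 0.113
grasp_force: 41.0
time: 4.82
eef_pos: [0.4584, -0.1308, 0.0928]
eef_rot: [-2.314, 2.12, -0.005]
ft_force: [-0.7, 2.5, 7.2]
grip_width: 0.11
grasp_force: 40.8
```

```bash
for i in 1 2; do :; done
python3 -m inch '[[0,0.0015,0,0],[0,0.003,0,0],[0,0.003,0,0],[0,0.003,0,0]]' | grep -E "pos|force"
python3 -m inch '[[0,0.0015,0,0],[0,0.003,0,0],[0,0.003,0,0],[0,0.003,0,0]]'| grep -E "pos|force"
python3 -m inch '[[0,0.0015,0,0],[0,0.003,0,0],[0,0.003,0,0],[0,0.003,0,0]]'| grep -E "pos|force"
```

```text
eef_pos: [0.4563, -0.131, 0.0928]
ft_force: [1.9, 2.9, 6.8]
grasp_force: 40.7
eef_pos: [0.4563, -0.131, 0.0929]
ft_force: [9.4, 4.5, -0.3]
grasp_force: 40.0
eef_pos: [0.4562, -0.131, 0.0929]
ft_force: [17.1, 6.3, -7.9]
grasp_force: 39.5
```

Stop reached (the position no longer changes and force is rising). Relax, open, rise and turn for the hook.

```bash

python3 -m inch '[[0,-0.002,0,0],[0,-0.004,0,0],[0,-0.004,0,0]]' | grep -E "pos|force"
python3 -m inch '[[0,0,0,0],[0,0,0,0],[0,0,0,0],[0,0,0,0]]' -0.36
python3 -m inch '[[0,0,-0.03,0],[0,0,-0.06,0],[0,0,-0.1,0],[0,0,-0.14,7],[0,0,-0.18,14],[0,0,-0.19,21],[0,0,-0.19,28],[0,0,-0.19,35],[0,0,-0.19,42],[0,0,-0.19,49]]' -0.3
python3 -c "
from h import *
go((.50,-.02,.29,185.6))"
```

```text
eef_pos: [0.4563, -0.131, 0.0928]
ft_force: [6.6, 4.0, 2.3]
grasp_force: 40.5
time: 6.4
eef_pos: [0.4507, -0.1311, 0.0903]
eef_rot: [2.314, -2.123, -0.002]
ft_force: [0.1, -0.7, 0.5]
grip_width: 0.321
grasp_force: 0.0
time: 7.23
eef_pos: [0.4509, -0.1312, 0.2804]
eef_rot: [1.217, -2.895, -0.0]
ft_force: [-0.1, -0.3, -0.5]
grip_width: 0.348
grasp_force: 0.0
t 7.23 at [ 0.4509 -0.1312  0.2804] yaw -134.4 F [-0.1 -0.3 -0.5] w 0.348 gf 0.0 q6 -1.22 z [-0.001 -0.    -1.   ]
(0.5, -0.02, 0.29, 185.6) -> [-0.1138  0.0428 -0.0096] turn 40.0
```

```bash

python3 -m inch '[[-0.128,0.0285,-0.12,40],[-0.128,0.0285,-0.12,40],[-0.128,0.0285,-0.12,40],[-0.128,0.0285,-0.12,40],[-0.128,0.0285,-0.12,40],[-0.128,0.0285,-0.12,40],[-0.128,0.0285,-0.12,40],[-0.128,0.0285,-0.12,40],[-0.128,0.0285,-0.12,40],[-0.128,0.0285,-0.12,40]]' | head -2
python3 -c "
from h import *
go((.5,-.02,.29,185.6));shot('wrist','w2')"
```

```text
time: 8.07
eef_pos: [0.5193, -0.0198, 0.3997]
t 8.07 at [ 0.5193 -0.0198  0.3997] yaw -174.0 F [-0.4 -0.9  0.7] w 0.35 gf 0.0 q6 -0.27 z [-0.002  0.    -1.   ]
(0.5, -0.02, 0.29, 185.6) -> [0.019  0.0017 0.1097] turn 0.4
```

View pics/w2.png

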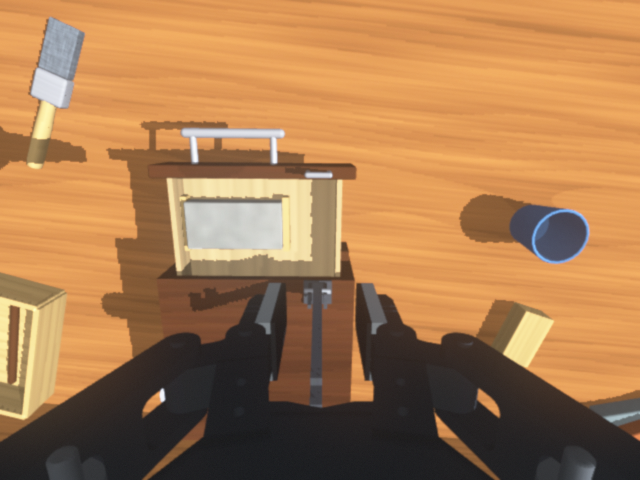

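The tray is out, with the staple at (318,175). The hook runs from (318,290) at the pivot to (317,403) at the tip, with the claw at about (317,383), between the fingers in the view.

```bash
python3 -c "
from h import *
np.set_printoptions(precision=4,suppress=True)
for u,v in((318,175),(318,300),(317,320),(317,340),(317,360),(317,383),(317,400)):print(v,px('wrist','w2',u,v))
print(ray('wrist',318,175,.151,'w2'))
d=np.load('pics/w2.npz')['d'];print(d[300:405:10,305:330:4])
"
```

```text
175 [ 0.4882 -0.0252  0.1506]
300 [ 0.6186 -0.0116  0.1777]
320 [ 0.6281 -0.0114  0.2045]
340 [ 0.6376 -0.0102  0.2264]
360 [ 0.6453 -0.0092  0.2473]
383 [ 0.6509 -0.0084  0.272 ]
400 [ 0.651  -0.0082  0.2925]
[ 0.4881 -0.0252  0.151 ]
[[0.4381 0.4022 0.3882 0.387  0.3876 0.4026 0.4367]
 [0.445  0.4445 0.3776 0.3763 0.3766 0.     0.4447]
 [0.4474 0.4503 0.3648 0.3648 0.3673 0.4482 0.4488]
 [0.4517 0.4527 0.3555 0.3558 0.3542 0.4518 0.4524]
 [0.4574 0.4562 0.3451 0.3463 0.3456 0.4554 0.4558]
 [0.4607 0.4606 0.3359 0.3361 0.3375 0.4598 0.46  ]
 [0.4647 0.4658 0.3276 0.3291 0.3289 0.4647 0.4661]
 [0.4702 0.4675 0.3202 0.3199 0.3193 0.4667 0.4693]
 [0.4739 0.4731 0.3042 0.3029 0.3026 0.4735 0.4729]
 [0.4761 0.4766 0.3044 0.305  0.3052 0.475  0.4767]
 [0.4809 0.2869 0.2858 0.2858 0.2859 0.4799 0.48  ]]
```

```bash
python3 -c "
from h import *
go((.654,-.0085,.36,185.6),(.654,-.0085,.245,185.6))"

```

```text
t 8.12 at [ 0.5194 -0.0198  0.3998] yaw -174.0 F [-0.3  0.7 -0.8] w 0.346 gf 0.0 q6 -0.27 z [-0.002  0.    -1.   ]
(0.654, -0.0085, 0.36, 185.6) -> [-0.1351 -0.0028  0.0396] turn 0.4
(0.654, -0.0085, 0.245, 185.6) -> [-0.1353 -0.0028  0.1546] turn 0.4
```

```bash

python3 -m inch '[[-0.04,0,0,0.4],[-0.08,-0.001,0,0.4],[-0.12,-0.003,0,0.4],[-0.135,-0.003,0.02,0.4],[-0.135,-0.003,0.04,0.4],[-0.135,-0.003,0.06,0.4],[-0.135,-0.003,0.08,0.4],[-0.135,-0.003,0.08,0.4],[-0.135,-0.003,0.08,0.4]]'
python3 -c "
from h import *
go((.654,-.0085,.245,185.6));shot('wrist','w3')"
```

```text
time: 8.87
eef_pos: [0.6535, -0.0086, 0.319]
eef_rot: [0.152, -3.134, -0.001]
ft_force: [-0.0, -0.2, -0.8]
grip_width: 0.351
grasp_force: 0.0
t 8.87 at [ 0.6535 -0.0086  0.319 ] yaw -174.5 F [-0.  -0.2 -0.8] w 0.351 gf 0.0 q6 -0.21 z [-0.004  0.    -1.   ]
(0.654, -0.0085, 0.245, 185.6) -> [-0.0008 -0.      0.074 ] turn -0.1
```

View pics/w3.png

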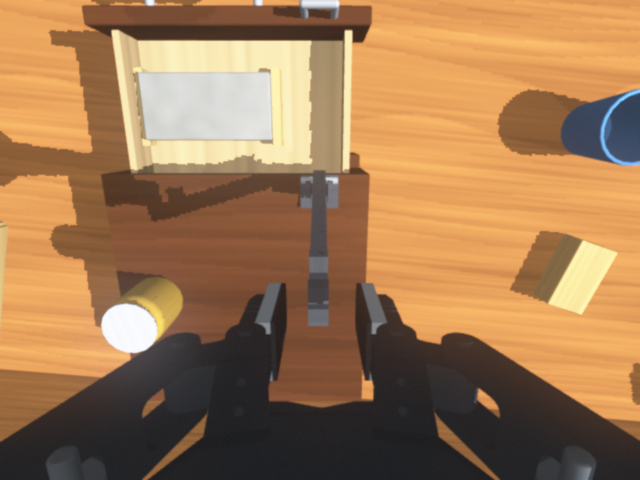

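Hook tip is centred at (318,320) between the fingers; descend and pinch.

```bash

python3 -m inch '[[-0.001,0,0.02,0],[-0.001,0,0.04,0],[-0.001,0,0.06,0],[-0.001,0,0.073,0],[-0.001,0,0.073,0],[-0.001,0,0.073,0]]'
python3 -m inch '[[0,0,0,0],[0,0,0,0],[0,0,0,0],[0,0,0,0],[0,0,0,0],[0,0,0,0]]' -1 25
python3 -c "
from h import *
d=np.load('pics/w3.npz')['d']
for u,v in((318,200),(318,215),(318,230),(318,245)):print(px('wrist','w3',u,v))
s=r.get_state();p=s['eef_pos']+[0,0,.011];piv=np.array([.618,-.012,.158]);e=p-piv;rr=np.hypot(e[0],e[2]);a0=np.pi/2+np.arctan2(e[0],e[2]);print(rr,a0)
for a in np.arange(a0-.1,0,-.1).tolist()+[0,-.03]:print(round(a,2),np.round(rr*np.array([np.cos(a)-np.cos(a0),np.sin(a0)-np.sin(a)]),4))
go()"
```

```text
time: 9.42
eef_pos: [0.656, -0.0084, 0.2489]
eef_rot: [-0.152, 3.137, -0.0]
ft_force: [0.6, 0.3, -0.1]
grip_width: 0.345
grasp_force: 0.0
time: 9.92
eef_pos: [0.6572, -0.0093, 0.2503]
eef_rot: [-0.151, 3.133, -0.004]
ft_force: [-0.2, -4.1, 6.3]
grip_width: 0.114
grasp_force: 30.0
[ 0.62697659 -0.01235295  0.19867538]
[ 0.63397453 -0.01155916  0.21729944]
[ 0.64013228 -0.01086002  0.23378333]
[ 0.64586553 -0.01021994  0.24753154]
0.11047682716607404 1.9339745070330974
1.83 [ 0.0105 -0.0034]
1.73 [ 0.0213 -0.0057]
1.63 [ 0.0323 -0.007 ]
1.53 [ 0.0433 -0.0071]
1.43 [ 0.0543 -0.0062]
1.33 [ 0.0652 -0.0041]
1.23 [ 0.0758 -0.001 ]
1.13 [0.086  0.0032]
1.03 [0.0957 0.0083]
0.93 [0.1049 0.0144]
0.83 [0.1135 0.0215]
0.73 [0.1213 0.0293]
0.63 [0.1283 0.0378]
0.53 [0.1343 0.047 ]
0.43 [0.1395 0.0568]
0.33 [0.1436 0.0671]
0.23 [0.1467 0.0777]
0.13 [0.1487 0.0885]
0.03 [0.1497 0.0995]
0 [0.1497 0.1033]
-0.03 [0.1497 0.1066]
t 9.92 at [ 0.6572 -0.0093  0.2503] yaw -174.5 F [-0.2 -4.1  6.3] w 0.114 gf 30.0 q6 -0.21 z [ 0.005 -0.002 -1.   ]
```

```bash

python3 -m inch '[[0.010,0,-0.003,0],[0.021,0,-0.0055,0],[0.032,0,-0.007,0],[0.0425,0,-0.007,0],[0.0535,0,-0.006,0],[0.064,0,-0.004,0],[0.0745,0,-0.001,0],[0.0845,0,0.003,0],[0.094,0,0.008,0],[0.094,0,0.008,0]]'
python3 -c "
from h import *
s=r.get_state();p=s['eef_pos']+[0,0,.011];piv=np.array([.618,-.012,.158]);e=p-piv;print(e);rr=np.hypot(np.hypot(e[0],e[1]),e[2]);a0=np.pi/2+np.arctan2(e[0],e[2]);print(rr,a0)
for a in np.arange(a0-.1,0,-.1).tolist()+[0,-.03]:print(round(a,2),np.round(rr*np.array([np.cos(a)-np.cos(a0),np.sin(a0)-np.sin(a)]),4))
go()"
```

```text
time: 10.75
eef_pos: [0.5621, -0.0185, 0.2404]
eef_rot: [-0.151, 3.135, -0.005]
ft_force: [0.8, -4.9, 1.9]
grip_width: 0.112
grasp_force: 29.5
[-0.05594462 -0.00653291  0.09339167]
0.1090618325664011 1.0310887492140866
0.93 [0.0091 0.0061]
0.83 [0.0175 0.013 ]
0.73 [0.0251 0.0207]
0.63 [0.032  0.0292]
0.53 [0.038  0.0383]
0.43 [0.043 0.048]
0.33 [0.0471 0.0581]
0.23 [0.0501 0.0686]
0.13 [0.0521 0.0793]
0.03 [0.053  0.0902]
0 [0.053  0.0936]
-0.03 [0.053  0.0968]
t 10.75 at [ 0.5621 -0.0185  0.2404] yaw -174.5 F [ 0.8 -4.9  1.9] w 0.112 gf 29.5 q6 -0.24 z [ 0.003 -0.003 -1.   ]
```

```bash

python3 -m inch '[[0.009,0,0.006,0],[0.0175,0,0.013,0],[0.025,0,0.0205,0],[0.032,0,0.029,0],[0.038,0,0.038,0],[0.043,0,0.048,0],[0.047,0,0.058,0],[0.05,0,0.0685,0],[0.052,0,0.079,0],[0.052,0,0.079,0]]' | grep -E "pos|force"
python3 -m inch '[[0,0,0.005,0],[0.001,0,0.01,0],[0.001,0,0.014,0],[0.001,0,0.016,0],[0.001,0,0.016,0],[0.001,0,0.016,0]]'

```

```text
eef_pos: [0.5097, -0.0236, 0.1598]
ft_force: [-0.2, -5.8, 0.8]
grasp_force: 31.1
time: 12.08
eef_pos: [0.5088, -0.0237, 0.1448]
eef_rot: [0.151, -3.137, 0.005]
ft_force: [-1.1, -5.5, 1.1]
grip_width: 0.117
grasp_force: 31.5
```

```bash

python3 -m inch '[[0,0,0.0015,0],[0,0,0.003,0],[0,0,0.003,0],[0,0,0.003,0]]' | grep -E "pos|ft_"
python3 -m inch '[[0,0,0.0015,0],[0,0,0.003,0],[0,0,0.003,0],[0,0,0.003,0]]' | grep -E "pos|ft_"
python3 -m inch '[[0,0,0.0015,0],[0,0,0.003,0],[0,0,0.003,0],[0,0,0.003,0]]' | grep -E "pos|ft_"

```

```text
eef_pos: [0.5088, -0.0237, 0.1419]
ft_force: [-2.6, -6.8, 0.7]
eef_pos: [0.5089, -0.0237, 0.139]
ft_force: [-1.8, -5.7, 1.3]
eef_pos: [0.5091, -0.0237, 0.1361]
ft_force: [-2.1, -5.4, 1.2]
```

```bash
python3 -c "
from h import *
shot('scene','s1');p=cv2.imread('pics/s1.png')[170:320,200:400];cv2.imwrite('pics/s1c.png',cv2.resize(p,None,fx=4,fy=4,interpolation=cv2.INTER_CUBIC))"
```

```text
(no output)
```

View pics/s1c.png

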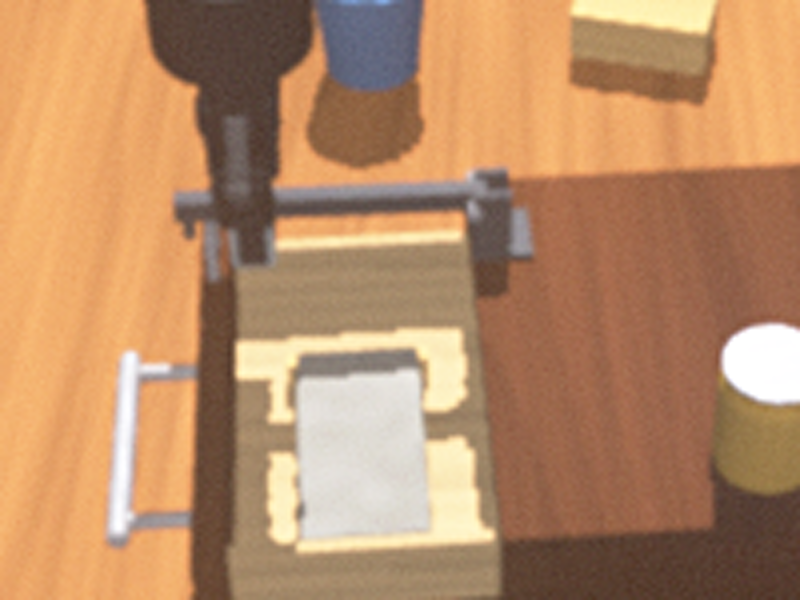

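The crop shows the hook nearly level, from the pivot at (490,190) to the tip at (185,205), with the fingertips well below the bar at (255,265). The pads seem to have slid down the bar. I'll check bar heights.

```bash
python3 -c "
from h import *
np.set_printoptions(precision=4,suppress=True)
for u in (245,247,270,276,285,295,305,312):
  q=[px('scene','s1',u,v) for v in range(213,226)]
  q=[x for x in q if x[2]>.13 and -.04<x[1]<.01]; print(u,max(q,key=lambda x:x[2]) if q else None)
"
```

```text
245 [ 0.4757 -0.0247  0.1645]
247 [ 0.4797 -0.0262  0.1634]
270 [ 0.5241 -0.0227  0.1635]
276 [ 0.5356 -0.022   0.1631]
285 [ 0.553  -0.0192  0.1635]
295 [ 0.5722 -0.0154  0.1631]
305 [ 0.5919 -0.0203  0.1625]
312 [ 0.6054 -0.0153  0.1609]
```

```bash

python3 -m inch '[[0,0,0,0],[0,0,0,0],[0,0,0,0],[0,0,0,0]]' -0.3 | grep -E "pos|ft_|width"
python3 -m inch '[[0,0,-0.02,0],[0,0,-0.04,0],[0,0,-0.055,0],[0,0,-0.055,0]]' | grep -E "pos|ft_"
python3 -m inch '[[0,0,0,0],[0,0,0,0],[0,0,0,0],[0,0,0,0],[0,0,0,0],[0,0,0,0]]' -1 20 | grep -E "pos|ft_|width"
python3 -m inch '[[0,0,0.008,0],[0,0,0.012,0],[0,0,0.014,0],[0,0,0.016,0],[0,0,0.018,0],[0,0,0.018,0]]' | grep -E "pos|ft_"
```

```text
eef_pos: [0.5093, -0.022, 0.1356]
ft_force: [-0.5, -0.2, 0.6]
grip_width: 0.352
eef_pos: [0.5118, -0.0225, 0.194]
ft_force: [0.4, -0.3, 0.7]
eef_pos: [0.5088, -0.0223, 0.1899]
ft_force: [-0.2, 0.0, -1.4]
grip_width: -0.001
eef_pos: [0.5092, -0.0224, 0.1723]
ft_force: [-0.8, 0.1, -0.9]
```

Press down until force shows contact.

```bash

python3 -m inch '[[0,0,0.001,0],[0,0,0.002,0],[0,0,0.002,0]]' | grep -E "pos|ft_"
python3 -m inch '[[0,0,0.001,0],[0,0,0.002,0],[0,0,0.002,0]]' | grep -E "pos|ft_"
python3 -m inch '[[0,0,0.001,0],[0,0,0.002,0],[0,0,0.002,0]]' | grep -E "pos|ft_"
python3 -m inch '[[0,0,0.001,0],[0,0,0.002,0],[0,0,0.002,0]]' | grep -E "pos|ft_"
```

```text
eef_pos: [0.5095, -0.0225, 0.1719]
ft_force: [-3.5, 0.8, 6.3]
eef_pos: [0.5096, -0.0225, 0.1717]
ft_force: [-6.2, 1.9, 16.0]
eef_pos: [0.5096, -0.0225, 0.1715]
ft_force: [-10.2, 1.7, 24.5]
eef_pos: [0.5097, -0.0226, 0.1713]
ft_force: [-14.1, 1.7, 35.2]
```

It rests on a hard stop at the level height. Retreat and verify.

```bash

python3 -m inch '[[0,0,-0.02,0],[0,0,-0.05,0],[0.02,0,-0.09,0],[0.04,0,-0.13,0],[0.06,0,-0.16,0],[0.06,0,-0.16,0],[0.06,0,-0.16,0],[0.06,0,-0.16,0]]' | grep -E "time|pos|ft_"
python3 -c "
from h import *
np.set_printoptions(precision=4,suppress=True)
shot('scene','s2');shot('wrist','w4');p=cv2.imread('pics/s2.png')[170:320,200:400];cv2.imwrite('pics/s2c.png',cv2.resize(p,None,fx=4,fy=4,interpolation=cv2.INTER_CUBIC))
for u in (245,250,255,262,270,285,300,312):
  q=[px('scene','s2',u,v) for v in range(213,226)]
  q=[x for x in q if x[2]>.13 and -.04<x[1]<.01]; print(u,max(q,key=lambda x:x[2]) if q else None)"
```

```text
time: 16.47
eef_pos: [0.4497, -0.0283, 0.3246]
ft_force: [0.1, 0.4, -1.4]
245 [ 0.4762 -0.0294  0.1635]
250 [ 0.486  -0.0311  0.1626]
255 [ 0.4949 -0.0244  0.162 ]
262 [ 0.5086 -0.0243  0.1622]
270 [ 0.5241 -0.024   0.1621]
285 [ 0.553  -0.0202  0.1618]
300 [ 0.5819 -0.0142  0.1623]
312 [ 0.6053 -0.0134  0.1619]
```

View pics/s2c.png

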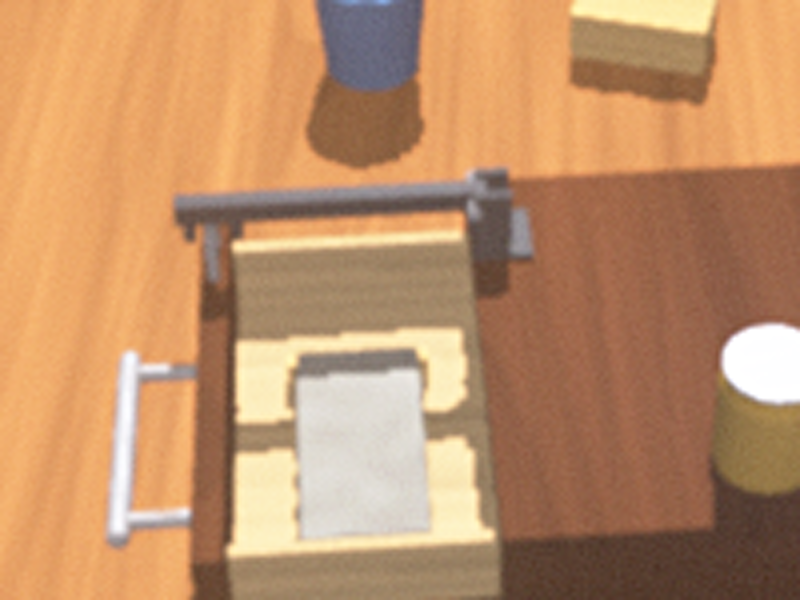

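The hook is level, with its two teeth at (188,230) and (235,225) on either side of the staple at (212,245). The tray is out and the robot is clear.

```bash
python3 -c "
from bench import r
print(r.sign_off())"
```

```text
the job is handed in; nothing more can be done
None
```

The tray is out at its stop and the hook is level with its claw over the staple. The robot is clear of everything, and I handed the job in at about 16.5 s; the sign-off returned no verdict.

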